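# Cap the markers and hold up the carrying caddy

## Robot

A 7-joint arm with a two-finger parallel gripper is mounted at the origin on a cart in front of the work surface, level with it; the furniture and walls round the work are solid. World frame = base frame: x ahead of the robot, y to its left, z up, the work surface at z = 0. Lengths are in mm, angles in rad, forces in N, time in s.
With the tool pointing down it reaches from about 425 to 950 mm from the base axis. Payload 4.7 kg.
Tool frame: the origin (TCP) lies between the finger pads; the fingertips stand bot.nose_length ahead of it and the grasp point (between the pads) lies 8 mm behind it (bot.nose_length is the distance from the TCP to the fingertips, in mm); z points along the fingers, y is the line along which they close (so a half turn about z gives the same grasp; the last joint's range is limited). The gripper opens to 87 mm and grips with 3 to 60 N. Pads are 19 mm wide; open, the fingers measure 117 mm over their backs; the gripper's body (75 mm by 190 mm) begins 51 mm behind the grasp point.
Start: joints at [1.121, 0.469, -0.049, 1.532, 0.024, 1.141, -0.082], TCP at [275.778, -616.113, 233.573] pointing down, gripper open.
Joint ranges: [-2.59, 2.59], [-0.33, 1.99], [-1.39, 1.29], [0.1, 2.45], [-1.04, 4.18], [0.21, 1.99], [-2.66, 2.66]. Speed limits (rad/s): [2.57, 2.57, 3.14, 3.14, 3.14, 3.14, 3.14].

## Interface

Orientations are given as a unit quaternion [x, y, z, w].
In Python, from bench import bot gives the robot as it stands. The module is installed in compiled form; this text tells all that it offers.
- The arm moves only by the tool play_rows, never from a script. Its argument "increments" is one flat list of numbers, 7 for each row, row after row: the shift along the world's x, y, z in cm, then the turn, a rotation vector about the world's x, y, z in degrees, then the opening, from 0 (shut) to 1 (fully open). A call has 1 to 12 rows; each row shifts and turns the commanded pose from where the row before left it; what a row does not reach is not made up. A row lasts 1/12 s, in which the tool goes at most 41.7 mm and 7.16 degrees, less where a joint would pass 70% of its speed; a pose out of reach is approached as far as the arm can. A call with a gripper value outside its range is refused whole. The fingers move at their own pace and stop on an object; "grip_force" is the grip in N (left out, the last holds). Time passes only in rows, so rows that do not move let the fingers close. It gives the time, the measured TCP pose, the force, the opening and the grip force at its end, in the units of the state.
- bot.get_state(): the state, without advancing time (a new reading comes with each control period).
- bot.get_image(name): name is "scene" or "top" or "wrist"; returns (picture, depth): 384x512x3 uint8, red, green, blue; 384x512 float32, mm along the optical axis (not along the pixel's ray), 0 where there is no reading.
- bot.camera_model(name): a dict with "fov_y" (degrees; the focal length in pixels is half the picture's height over the tangent of half this angle, whatever the lens; pixels are square), "cx", "cy" (the principal point, pixels), "view" (4x4, takes a point from world to camera coordinates). Camera axes: x right, y up, looking along -z (the intrinsics and any distortion apply to the point x, -y, -z); pixel columns grow to the right and rows downward; lengths in mm; the calibration is good to about 2 mm. The wrist camera is an equidistant fisheye: a pixel r from the principal point sees the ray r / f radians off the axis. A picture is of the moment at which its call begins: read the wrist's pose just before it. camera_model takes no time and is no camera call; for the wrist camera it gives the pose at the moment of the call.
- bot.close_job(): hands the job in; it is judged then, once.
The state is a dict: "clock": time; "joint_pos": joint angles; "qvel": joint speeds; "tau": joint torques, N m; "tool_pos": TCP position; "tool_rot": TCP orientation; "ft_force": force on the tool from outside, world axes, zero at the start; "wrist_torque": the same for the moment, N m; "grip_width": finger opening in mm; "gripper_force": force on a finger pad.
Only numpy, scipy, OpenCV 4.12 (cv2) and the standard library are available. Lean on these libraries where they do the work, as an engineer would, in place of code of your own. Each camera call takes 0.05 s, during which the arm holds its last target. There are 200 camera calls.

## Task

The two markers in the wooden carrying caddy have been left with their caps partly up: while the caddy stands on the table, press both caps fully home. Then lift the caddy by its handle bar, level all the way and with the offcut and the hex key still lying in it, and finish holding it still and level in the gripper about 12 cm clear of the table; do not put it down, and leave the other things on the table where they are.

Things in the scene. Friction and masses are not known exactly. Their poses are not given: they have to be found in the camera images.
- caddy_base (a point): Centre of the underside of the loose wooden carrying caddy (an open tray 220 x 112 mm with 28 mm high walls, about 0.4 to 0.7 kg with its load, balanced about its middle to within a few mm). Axes: x along the tray's 220 mm length and along the handle bar, y across it, z up (z = 0 on the table).
- caddy_handle (a point): Centre of the caddy's straight wooden handle bar, 86 mm above the caddy's underside, above the tray's middle. The bar runs along the caddy's x, 16 mm wide (y), 18 mm high, its top 95 mm above the underside, 90 mm long between two uprights of the same height (12 mm thick, 24 mm wide, centred 51 mm either side). Below the bar there is open space of about 50 mm down to the load and tray.
- cap_1_top (a point): Centre of the flat top of the round black cap (22 mm diameter, 34 mm high) of the marker that stands upright at the -x end of the caddy, 80 mm from the handle's centre. Cap fully home: top 95 mm above the caddy's underside; at the start 7 to 14 mm higher.
- cap_2_top (a point): The same for the marker at the +x end of the caddy, 80 mm from the handle's centre.
- cap_1 (a joint): How far cap_1 stands up from fully home (m): 0 = home against its stop; 0.016 = top of its travel. It slides straight along the caddy's z, needs about 6 N to slide, and stays where it is left.
- cap_2 (a joint): The same for cap_2.
- offcut_mid (a point): Centre of a small pine offcut, 40 x 55 x 20 mm, lying loose in the caddy's pocket on its +y side; it rides along.
- key_mid (a point): Middle of the bounding outline of a hex key, 33 x 91 x 5 mm, lying loose in the caddy's pocket on its -y side; it rides along.
- tape_mid (a point): Middle of a tape measure 67 x 85 x 40 mm, standing on the table beside the caddy; bystander.
- pencil_mid (a point): Middle of a carpenter's pencil 8 x 167 x 8 mm on the table beside the caddy; bystander.
- clamp_mid (a point): Middle of a small screw clamp 155 x 103 x 20 mm lying flat; bystander.
- offcut_big_mid (a point): Centre of a pine offcut 48 x 75 x 28 mm on the table; bystander.
- screwdriver_mid (a point): Middle of a screwdriver 201 x 29 x 26 mm on the table; bystander.
Mind the look-alikes: they are no part of the job. Leave any orange look-alike of the part that bears offcut_mid alone.

How it is judged (in metres and radians):
On the way:
1. both caps pressed home (within 2.5 mm) while the caddy stands on the table (value of joint each of cap_1, cap_2 below 0.0025 m and height (world z) of caddy_base below 0.008 m), for 0.2 s.
At the end, for the whole second after the job is handed in: Caddy held in the fingers, underside 85 to 165 mm above the table, tilt under 0.10 rad, still (20 mm/s, 0.12 rad/s), not on the vice; caps home within 2.5 mm; offcut and hex key in the tray; bystanders within 30 mm of their start (height (world z) of caddy_base between 0.085 and 0.165 m and angle between caddy_base's own z axis and vertical below 0.1 rad and linear speed of caddy below 0.02 m/s and angular speed of caddy below 0.12 rad/s and contact force between caddy and the fingers above 2 N and contact force between caddy and bench_vice below 0.1 N and value of joint each of cap_1, cap_2 below 0.0025 m and z of offcut_mid in the frame of caddy_base between 0 and 0.03 m and z of key_mid in the frame of caddy_base between 0 and 0.03 m and horizontal distance between each of offcut_mid, key_mid and caddy_base below 0.07 m and distance of each of tape_mid, pencil_mid, clamp_mid, offcut_big_mid, screwdriver_mid from where it was at the start of the episode below 0.03 m); the arm keeps its last pose, push and grip.
It fails at once if the caddy is tipped by more than 0.3 rad (angle between caddy_base's own z axis and vertical above 0.3 rad).
It fails at once if a bystander is moved by more than 30 mm (distance of any of tape_mid, pencil_mid, clamp_mid, offcut_big_mid, screwdriver_mid from where it was at the start of the episode above 0.03 m).
It also fails if it takes over 48 s, if anything falls off the work surface, if the arm or the gripper's body presses on something with over 40 N, if the wrist force passes 120 N, or if a joint passes its speed limit or range.

## Working session

There is one attempt and no reset: what is moved stays moved. The work goes in short steps, Python scripts to look and compute and a tool call to move; the robot and the scene stay as the last step left them, time stands still between calls to the robot, and variables do not carry over. Pictures are saved under pics/ and viewed, at most 10 in all, crops included, and the job is handed in when it is done.

Besides the shell and the picture viewer there is one more tool, called after "Call:" as name(argument=value, ...), one argument or row to a line, values as JSON. play_rows: Moves the arm, as the interface text tells. Its arguments: {"type":"object","properties":{"increments":{"type":"array","items":{"type":"number"}},"grip_force":{"type":"number"}},"required":["increments"]}

```bash
mkdir -p pics; cat > h.py <<'E'
import numpy as np, cv2
from bench import bot
def pts(name, depth):
    m=bot.camera_model(name); h,w=depth.shape
    f=h/2/np.tan(np.radians(m['fov_y']/2)); v,u=np.mgrid[:h,:w]
    P=np.stack([(u-m['cx'])/f*depth,-(v-m['cy'])/f*depth,-depth,np.ones_like(depth)],-1)
    return (P@np.linalg.inv(np.array(m['view'])).T)[...,:3]
E
python3 - <<'E'
from h import *
s=bot.get_state();print(s['tool_pos'],s['tool_rot'],s['ft_force'],s['grip_width'],bot.nose_length)
for n in('top','scene'):
    p,d=bot.get_image(n);np.savez(n,p=p,d=d,P=pts(n,d));cv2.imwrite(f'pics/{n}.png',p[...,::-1])
    m=bot.camera_model(n);print(n,np.linalg.inv(np.array(m['view']))[:3,3],{k:v for k,v in m.items() if k!='view'})
E
```

```text
[ 275.53306142 -615.57444463  232.49930885] [ 9.77939230e-01  2.08887312e-01 -2.38454350e-04 -9.47126199e-04] [0.84756195 0.15776868 0.20119983] 87.2865948439796 11.0
top [ 302.02084738  -12.50044436 1390.74994754] {'fov_y': 44.050773769965886, 'cx': 257.70946744155555, 'cy': 188.70462315469666}
scene [-581.52328228  555.59027375  630.05352273] {'fov_y': 54.86514167115739, 'cx': 253.3899131313497, 'cy': 188.3723168412633}
```

View pics/top.png

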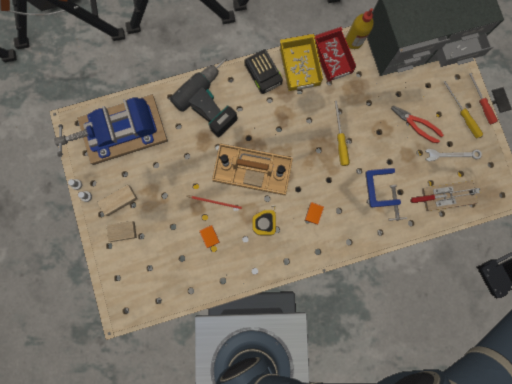

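View pics/scene.png

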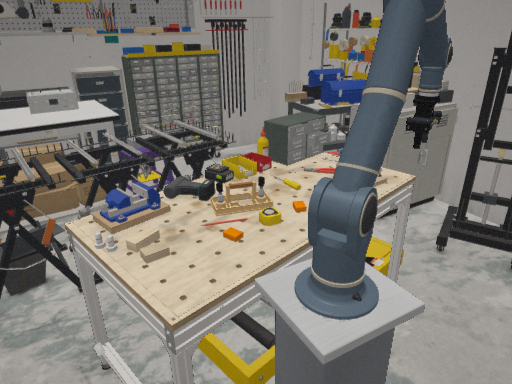

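The top view shows the caddy at about (253,170), with its bar near (253,163) and the caps near (225,160) and (282,173). The only other wooden things are the offcuts at (117,200) and (121,231), and the orange look-alikes are at (209,237) and (314,213). The caddy is the only piece with a bar and black caps. I'll check it in a close crop and with depth.

```bash
python3 - <<'E'
from h import *
z=np.load('top.npz');p,d,P=z['p'],z['d'],z['P']
c=cv2.resize(p[130:255,175:350],None,fx=4.5,fy=4.5,interpolation=cv2.INTER_CUBIC);cv2.imwrite('pics/crop.png',c[...,::-1])
Z=P[...,2]; sub=np.zeros_like(Z,bool); sub[140:200,205:300]=1
print('table z',np.median(P[205:215,180:190,2]))
n,l,st,ce=cv2.connectedComponentsWithStats((sub&(Z>75)&(Z<125)).astype(np.uint8))
for i in range(1,n):
    q=P[l==i];print(st[i],ce[i].round(1),q.mean(0).round(1),q[:,2].min().round(1),np.median(q[:,2]).round(1),q[:,2].max().round(1))
q=P[sub&(Z>80)&(Z<120)]
dark=sub&(p.max(2)<70)&(Z>70)
n,l,st,ce=cv2.connectedComponentsWithStats(dark.astype(np.uint8))
for i in range(1,n):
    if st[i,4]>5: q=P[l==i];print('dark',st[i],ce[i].round(1),q.mean(0).round(1),np.median(q[:,2]).round(1),q[:,2].max().round(1))
E
```

```text
table z 1.1243768241163252
[219 154  10  10  70] [223.6 158.3] [582.9  65.  101.4] 76.5 105.8 113.6
[232 156  41  17 281] [252.  164.1] [566.  -13.1  94.2] 75.1 94.9 104.2
[276 165  10  10  68] [280.4 169.3] [547.3 -91.1 103.4] 76.9 107.8 114.0
dark [219 155   9   9  53] [223.9 158.9] [581.2  64.2 101.8] 105.8 113.6
dark [277 166   8   8  52] [280.5 169.7] [546.2 -91.4 104.3] 107.8 114.0
```

View pics/crop.png

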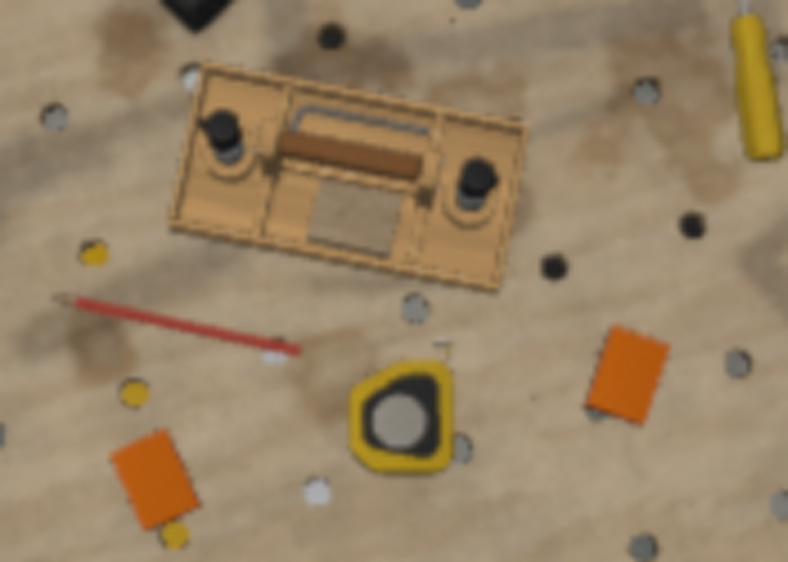

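The crop confirms it: the caddy has a brown bar, two black caps with the offcut on the near side and the hex key on the far side. The pencil, the tape and two orange decoys stand beside it. I'll travel towards the right-hand cap at world (547,-91) with the fingers shutting, turning so that they close across the bar.

Call:
play_rows(
  increments=[1.8, 3.5, 0, 0, 0, 3.5, 0, 1.8, 3.5, 0, 0, 0, 3.5, 0, 1.8, 3.5, 0, 0, 0, 3.5, 0, 1.8, 3.5, 0, 0, 0, 3.5, 0, 1.8, 3.5, 0, 0, 0, 3.5, 0, 1.8, 3.5, 0, 0, 0, 3.5, 0, 1.8, 3.5, 0, 0, 0, 3.5, 0, 1.8, 3.5, 0, 0, 0, 3.5, 0, 1.8, 3.5, 0, 0, 0, 3.5, 0, 1.8, 3.5, 0, 0, 0, 3.5, 0, 1.8, 3.5, 0, 0, 0, 3.5, 0, 1.8, 3.5, 0, 0, 0, 3.5, 0],
)

```text
clock: 1.1
tool_pos: [492.0, -194.3, 233.4]
tool_rot: [0.837, 0.547, -0.0, -0.0]
ft_force: [0.8, 0.1, -0.3]
grip_width: 15.2
gripper_force: 0.0
```

```bash
python3 - <<'E'
from h import *
from scipy.spatial.transform import Rotation as R
z=np.load('top.npz');p,d,P=z['p'],z['d'],z['P'];Z=P[...,2]
for n,u0,u1,v0,v1,a,b in(('L',215,232,150,165,101,120),('R',272,290,162,177,101,120),('bar',235,270,150,180,89,99)):
    q=P[v0:v1,u0:u1].reshape(-1,3);q=q[(q[:,2]>a)&(q[:,2]<b)];print(n,len(q),q.mean(0),(q.min(0)+q.max(0))/2)
    if n=='bar':
        e=np.linalg.svd(q[:,:2]-q[:,:2].mean(0))[2][0];print('ang',np.degrees(np.arctan2(e[1],e[0])))
s=bot.get_state();r=R.from_quat(s['tool_rot']).as_matrix();print(s['tool_pos'],r[:,2],np.degrees(np.arctan2(r[1,1],r[0,1])),s['grip_width'])
E
```

```text
L 51 [584.70576166  65.3101419  106.93769413] [584.31524824  66.30003084 107.88091886]
R 52 [548.75115042 -91.33121145 108.54760186] [548.51456651 -92.56729497 108.27625738]
bar 188 [566.41890436 -14.2111822   94.83802777] [566.49788151 -13.18567704  94.01294133]
ang 76.35588761320489
[ 491.98919975 -194.3064296   233.42480675] [-3.34888092e-04 -7.14308997e-05 -9.99999941e-01] -23.729131311302464 15.184922322541691
```

Call:
play_rows(
  increments=[1.9, 3.4, 0, 0, 0, 3.5, 0, 1.9, 3.4, 0, 0, 0, 3.5, 0, 1.9, 3.4, -2.5, 0, 0, 3.5, 0, 0, 0, -3.5, 0, 0, 0, 0, 0, 0, -3.0, 0, 0, 0, 0, 0, 0, 0, 0, 0, 0, 0, 0, 0, 0, 0, 0, 0, 0],
)

```text
clock: 1.68
tool_pos: [545.7, -97.5, 144.8]
tool_rot: [0.785, 0.62, -0.001, -0.002]
ft_force: [0.8, -0.5, 1.4]
grip_width: 0.5
gripper_force: 0.0
```

```bash
python3 - <<'E'
from h import *
p,d=bot.get_image('wrist');cv2.imwrite('pics/w1.png',p[...,::-1])
t,dt=bot.get_image('top');P=pts('top',dt);
print(bot.get_state()['tool_pos'],bot.get_state()['grip_width'])
E
```

```text
[547.95676487 -97.99265682 147.64910159] 0.5687069404682922
```

View pics/w1.png

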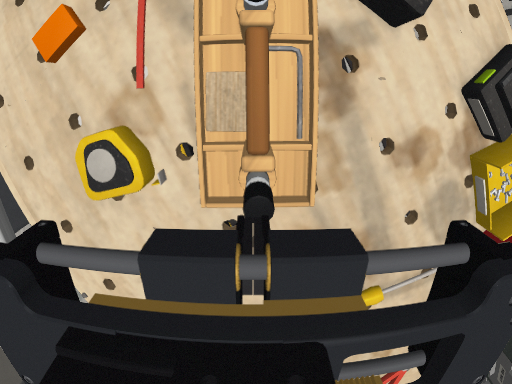

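The wrist view shows the caddy square to the gripper. The cap at (258,200) lies just ahead of the shut fingers, which are at about (254,230). I'll shift about 6 mm towards it and press in steps.

Call:
play_rows(
  increments=[0.1, 0.6, 0, 0, 0, 0, 0, 0, 0, -1.2, 0, 0, 0, 0, 0, 0, -1.0, 0, 0, 0, 0, 0, 0, -0.6, 0, 0, 0, 0, 0, 0, -0.5, 0, 0, 0, 0, 0, 0, -0.4, 0, 0, 0, 0, 0, 0, -0.3, 0, 0, 0, 0, 0, 0, 0, 0, 0, 0, 0],
)

```text
clock: 2.45
tool_pos: [547.7, -91.5, 106.4]
tool_rot: [0.785, 0.62, -0.0, -0.0]
ft_force: [-2.0, 0.6, 7.0]
grip_width: 0.4
gripper_force: 3.6
```

Call:
play_rows(
  increments=[0, 0, -0.2, 0, 0, 0, 0, 0, 0, -0.2, 0, 0, 0, 0, 0, 0, 0, 0, 0, 0, 0],
)

```text
clock: 2.7
tool_pos: [547.9, -91.5, 106.0]
tool_rot: [0.785, 0.62, -0.001, 0.001]
ft_force: [-10.7, 0.1, 33.4]
grip_width: 0.4
gripper_force: 16.1
```

Call:
play_rows(
  increments=[0, 0, 2, 0, 0, 0, 0, 0, 0, 3, 0, 0, 0, 0, 0.72, 3.15, 0, 0, 0, 0, 0, 0.72, 3.15, 0, 0, 0, 0, 0, 0.72, 3.15, 0, 0, 0, 0, 0, 0.72, 3.15, 0, 0, 0, 0, 0, 0.72, 3.15, 0, 0, 0, 0, 0, 0, 0, 0, 0, 0, 0, 0, 0, 0, 0, 0, 0, 0, 0],
)

```text
clock: 3.45
tool_pos: [583.6, 68.6, 151.5]
tool_rot: [0.783, 0.622, 0.0, -0.001]
ft_force: [0.1, -1.0, -0.0]
grip_width: 0.4
gripper_force: 0.0
```

```bash
python3 - <<'E'
from h import *
p,d=bot.get_image('wrist');cv2.imwrite('pics/w2.png',p[...,::-1])
t,dt=bot.get_image('top');P=pts('top',dt)
q=P[160:180,270:292].reshape(-1,3);q=q[(q[:,2]>80)&(q[:,2]<125)];print('capR',np.median(q,0),np.percentile(q[:,2],[50,75,90]))
print(bot.get_state()['tool_pos'],bot.get_state()['ft_force'])
E
```

```text
capR [549.78612658 -87.74626716  94.68707906] [94.68707906 97.02642786 98.45759566]
[583.48717651  64.77202067 151.28886997] [ 0.52118137 -0.51723545 -0.11995841]
```

View pics/w2.png

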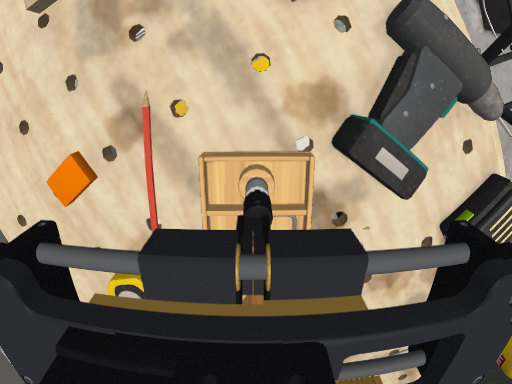

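The first cap now reads about 95 mm, so it's home. The second cap, at (257,205), is in line with the fingers. Descending on it.

Call:
play_rows(
  increments=[0.1, 0.1, -1.6, 0, 0, 0, 0, 0, 0, -1.2, 0, 0, 0, 0, 0, 0, -0.6, 0, 0, 0, 0, 0, 0, -0.5, 0, 0, 0, 0, 0, 0, -0.4, 0, 0, 0, 0, 0, 0, -0.3, 0, 0, 0, 0, 0, 0, 0, 0, 0, 0, 0],
)

```text
clock: 4.13
tool_pos: [584.3, 65.2, 106.4]
tool_rot: [0.785, 0.619, -0.001, 0.0]
ft_force: [-3.5, -2.9, 6.0]
grip_width: 0.6
gripper_force: 2.9
```

Call:
play_rows(
  increments=[0, 0, -0.2, 0, 0, 0, 0, 0, 0, -0.2, 0, 0, 0, 0, 0, 0, 0, 0, 0, 0, 0, 0, 0, 0, 0, 0, 0, 0],
)

```text
clock: 4.47
tool_pos: [584.5, 65.3, 106.1]
tool_rot: [0.785, 0.619, -0.001, 0.001]
ft_force: [-10.7, -3.2, 27.7]
grip_width: 0.5
gripper_force: 14.0
```

Both caps are at their stops. Next I'll raise, open the fingers and go over the bar's middle.

Call:
play_rows(
  increments=[0, 0, 2, 0, 0, 0, 0, 0, 0, 4, 0, 0, 0, 1, -0.6, -2.6, 0, 0, 0, 0, 1, -0.6, -2.6, 0, 0, 0, 0, 1, -0.6, -2.6, 0, 0, 0, 0, 1, 0, 0, 0, 0, 0, 0, 1, 0, 0, 0, 0, 0, 0, 1, 0, 0, 0, 0, 0, 0, 1, 0, 0, 0, 0, 0, 0, 1],
)

```text
clock: 5.22
tool_pos: [567.0, -9.7, 162.0]
tool_rot: [0.784, 0.62, 0.0, -0.0]
ft_force: [-1.1, -0.0, -0.1]
grip_width: 45.9
gripper_force: 0.0
```

```bash
python3 - <<'E'
from h import *
from scipy.spatial.transform import Rotation as R
p,d=bot.get_image('wrist');cv2.imwrite('pics/w3.png',p[...,::-1])
t,dt=bot.get_image('top');P=pts('top',dt)
for u0,v0 in((215,150),(270,160)):
    q=P[v0:v0+20,u0:u0+22].reshape(-1,3);q=q[(q[:,2]>80)&(q[:,2]<125)];print('cap',len(q),np.median(q,0) if len(q) else '')
s=bot.get_state();r=R.from_quat(s['tool_rot']).as_matrix()
print(s['tool_pos'],s['grip_width'],r[:,2],np.degrees(np.arctan2(r[1,1],r[0,1])))
E
```

```text
cap 57 [584.08857181  64.69998615  95.55120286]
cap 0 
[567.03702844  -9.65610232 162.02573093] 53.3067629649799 [ 1.61923333e-04  6.76393338e-04 -9.99999758e-01] -13.272581935137756
```

View pics/w3.png

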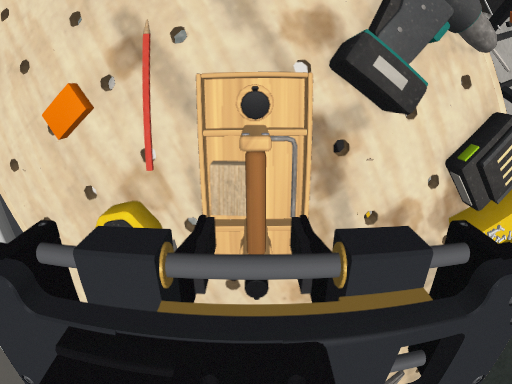

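The second cap reads 95.6 mm, so it's home. The bar, at (257,200), sits centred between the fingers at (205,240) and (308,240). I'll descend so the pads are at bar height, then grip.

Call:
play_rows(
  increments=[-0.05, -0.35, -2.5, 0, 0, 0, 0.7, 0, 0, -2.5, 0, 0, 0, 0.7, 0, 0, -2.0, 0, 0, 0, 0.7, 0, 0, -1.4, 0, 0, 0, 0.7, 0, 0, 0, 0, 0, 0, 0.7, 0, 0, 0, 0, 0, 0, 0.7],
  grip_force=45,
)

```text
clock: 5.82
tool_pos: [566.2, -13.6, 77.6]
tool_rot: [0.784, 0.62, -0.0, -0.001]
ft_force: [0.4, -0.8, -0.1]
grip_width: 60.9
gripper_force: 0.0
```

Call:
play_rows(
  increments=[0, 0, 0, 0, 0, 0, 0.3, 0, 0, 0, 0, 0, 0, 0.3, 0, 0, 0, 0, 0, 0, 0.2, 0, 0, 0, 0, 0, 0, 0.1, 0, 0, 0, 0, 0, 0, 0, 0, 0, 0, 0, 0, 0, 0, 0, 0, 0, 0, 0, 0, 0, 0, 0, 0, 0, 0, 0, 0, 0, 0, 0, 0, 0, 0, 0, 0, 0, 0, 0, 0, 0, 0],
)

```text
clock: 6.65
tool_pos: [567.1, -14.7, 78.3]
tool_rot: [0.785, 0.62, 0.001, 0.001]
ft_force: [2.2, -0.6, 0.3]
grip_width: 15.2
gripper_force: 45.0
```

Gripped at 15.2 mm with 45 N. Lifting gently, 3 cm first.

Call:
play_rows(
  increments=[0, 0, 0.3, 0, 0, 0, 0, 0, 0, 0.6, 0, 0, 0, 0, 0, 0, 0.9, 0, 0, 0, 0, 0, 0, 0.7, 0, 0, 0, 0, 0, 0, 0.5, 0, 0, 0, 0, 0, 0, 0, 0, 0, 0, 0, 0, 0, 0, 0, 0, 0, 0],
)

```text
clock: 7.23
tool_pos: [566.5, -14.5, 108.6]
tool_rot: [0.785, 0.62, 0.0, 0.0]
ft_force: [0.6, 0.3, -4.7]
grip_width: 15.8
gripper_force: 45.0
```

```bash
python3 - <<'E'
from h import *
p,d=bot.get_image('scene');P=pts('scene',d)
s=bot.get_state();print(s['tool_pos'],s['ft_force'],s['wrist_torque'],s['grip_width'])
cv2.imwrite('pics/s2.png',cv2.resize(p[150:240,180:300],None,fx=6,fy=6,interpolation=cv2.INTER_CUBIC)[...,::-1])
E
```

```text
[566.16786829 -14.62034734 108.12133073] [-0.55647068 -0.40946617 -5.67345597] [-0.02820273 -0.06912179 -0.01325357] 15.518134049823681
```

View pics/s2.png

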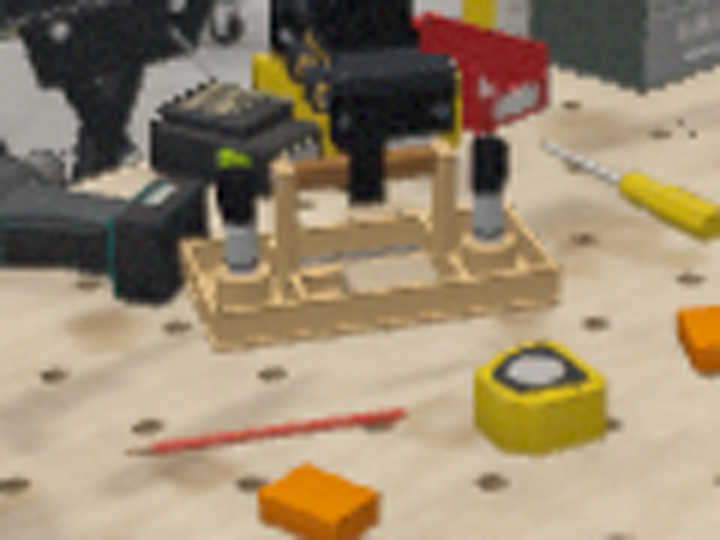

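The caddy hangs level, with the wrist carrying about 5.5 N. The offcut and hex key are still in the tray, and both caps are down. Next I'll raise it the remaining 9 cm.

Call:
play_rows(
  increments=[0, 0, 0.5, 0, 0, 0, 0, 0, 0, 1.0, 0, 0, 0, 0, 0, 0, 1.5, 0, 0, 0, 0, 0, 0, 1.7, 0, 0, 0, 0, 0, 0, 1.7, 0, 0, 0, 0, 0, 0, 1.3, 0, 0, 0, 0, 0, 0, 0.8, 0, 0, 0, 0, 0, 0, 0.5, 0, 0, 0, 0, 0, 0, 0, 0, 0, 0, 0, 0, 0, 0, 0, 0, 0, 0, 0, 0, 0, 0, 0, 0, 0, 0, 0, 0, 0, 0, 0, 0],
)

```text
clock: 8.28
tool_pos: [565.7, -14.6, 197.1]
tool_rot: [0.785, 0.62, -0.001, -0.001]
ft_force: [-0.3, -0.3, -6.4]
grip_width: 15.4
gripper_force: 45.0
```

Call:
play_rows(
  increments=[0, 0, 0, 0, 0, 0, 0, 0, 0, 0, 0, 0, 0, 0, 0, 0, 0, 0, 0, 0, 0, 0, 0, 0, 0, 0, 0, 0, 0, 0, 0, 0, 0, 0, 0, 0, 0, 0, 0, 0, 0, 0],
)

```text
clock: 8.78
tool_pos: [566.4, -14.5, 198.1]
tool_rot: [0.785, 0.62, 0.0, -0.0]
ft_force: [0.1, -0.1, -5.4]
grip_width: 15.6
gripper_force: 45.0
```

```bash
python3 - <<'E'
from h import *
p,d=bot.get_image('scene')
P=pts('scene',d);hsv=cv2.cvtColor(p,cv2.COLOR_RGB2HSV)
s=bot.get_state();print(s['clock'],s['tool_pos'],s['ft_force'],s['wrist_torque'],s['grip_width'],s['gripper_force'])
cv2.imwrite('pics/s3.png',cv2.resize(p[110:240,170:310],None,fx=4.5,fy=4.5,interpolation=cv2.INTER_CUBIC)[...,::-1])
E
```

```text
8.8333 [566.3937514  -14.48725907 198.07262637] [-0.21314297 -0.84004311 -5.38967044] [-0.03761965 -0.11532466 -0.00315259] 15.416504982293354 44.9732487089932
```

View pics/s3.png

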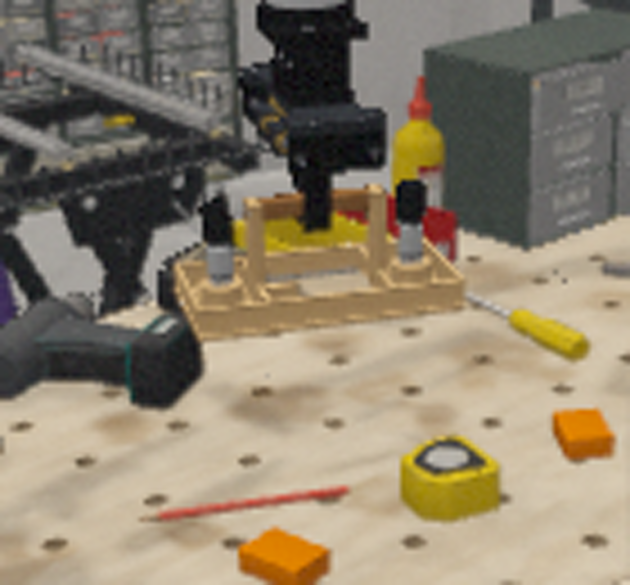

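The caddy is level and still about 12 cm up, with the load in it and the bystanders where they were. Handing in.

```bash
python3 -c "
from bench import bot
print(bot.close_job())"
```

```text
the job is handed in; nothing more can be done
None
```

Both caps were pressed home while the caddy stood on the table, and I handed in with it held level and still about 12 cm up, load in the tray and nearby bystanders unmoved in view; no verdict came back.

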